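# Set up the finishing stand and hold its frame up

## Task

Get the finishing stand ready for work: put the brush that lies on its base board flat and lengthwise into the long compartment of the tray and let go of it, then flip the stand's folded metal leg over centre so that it is fully down, then take the wooden frame by its round top rail, raise it until it stands upright and finish while still holding it there, since it tips back if let go. Leave the bracket in the tray and the round wooden blank beyond it where they are.

Things in the scene. Friction and masses are not known exactly. Their poses are not given: they have to be found in the camera images.
- stand: Oak base board, fixed to the bench, 22 mm thick. Origin on the bench under the frame's hinge line; it reaches from x -160 to +140 and y -160 to +160 mm. x points away from the robot, the way the frame leans (yaw within 0.3 rad of straight ahead); y along the hinge line. Two rest blocks (28 x 24 mm, top 108 mm above the bench) stand at x +62, y +-80 mm behind the frame.
- frame_hinge (a point): Middle of the frame's hinge line (along the stand's y), 40 mm above the bench over the stand's origin. The frame: two 25 mm square posts at y +-80 mm, 210 mm high above the hinge, two crosspieces, and on the far side a hub with a wooden disc (120 mm across, 22 mm thick) centred 110 mm above the hinge.
- frame (a joint): Lift of the frame about its hinge: 0 = leaning 0.44 rad (25 deg) back on the rest blocks, 0.44 = upright. About 1 kg; some 4 N at the rail lifts it. It falls back to 0 when let go, also from upright. With the leg down, the leg's foot meets the base board about 0.02 rad past upright and stops the frame going further forward.
- rail: The frame's round wooden top rail, 26 mm in diameter, 184 mm long along its y. Origin at its middle, 223 mm from the hinge line; z points up along the frame (vertical when upright). At the start about 242 mm above the bench, 95 mm beyond the hinge line. Free for 65 mm either side of its middle; being round it can turn between the fingers as the frame rises.
- leg (a joint): Folding leg: 0 = folded back, leaning 0.74 rad beyond the upright away from the robot (0.3 rad behind the frame's line), 2.55 rad = fully down, slanting towards the robot. It swings about the stand's y, its end going up, then towards the robot (stand -x) and down. It is weighted: let go before it points straight up (about 0.74 rad) it drops back to 0, past that it falls to 2.55 by itself. Under 1 N moves it.
- leg_pivot (a point): Pivot of the leg on the outer side of the right-hand post (seen from the robot): 90 mm from the hinge line along the frame, at stand y -118 mm. The gap between leg and post is 18 mm.
- leg_foot (a point): Centre of the round rubber foot (24 mm ball) at the end of the leg, 150 mm from the pivot; the leg is a 14 mm round steel bar. When folded it is about 230 mm above the bench, 140 mm beyond the hinge line, with nothing behind it (stand +x) or outside it (stand -y).
- brush: Flat brush 200 mm long: dark wooden handle with flat sides, 100 mm long, 20 mm wide, 18 mm thick; steel ferrule 42 mm wide; grey bristles 39 mm wide. Origin at mid-length on its underside, x axis from handle to bristles, z up. Mass about 80 g, balanced about 20 mm from the origin on the handle side. Starts flat on the base board (22 mm up) roughly along the stand's y, where the leg will come down.
- tray: Low plywood tray fixed to the bench, 240 x 180 mm (its x by y), 20 mm high, floor and walls 6 mm thick. Origin at the centre of its underside. The long compartment lies on its +y side: 228 x 90 mm; on the -y side are two short ones, 111 x 72 mm, of which the one at +x holds the bracket.
- tray_long (a point): Centre of the floor of the long compartment (6 mm above the bench, at tray y +39 mm); its length runs along the tray's x.
- bracket: Flat steel bracket 70 x 45 x 5 mm in a short compartment of the tray; leave it.
- blank: Round wooden blank 90 mm across, 50 mm high, standing on the bench beyond the tray; leave it.
Not all that is in view belongs to the job. What is shaped like the brush but blue is not meant.

How it is judged (in metres and radians):
On the way, in this order (a step that is already met when the one before it is completed fails the run):
1. the brush lies flat and lengthwise in the long compartment, let go (x of brush in the frame of tray_long between -0.03 and 0.03 m and y of brush in the frame of tray_long between -0.04 and 0.04 m and z of brush in the frame of tray_long below 0.008 m and angle between brush's own z axis and vertical below 0.12 rad and angle between the x axis of brush and the x axis of tray, either way round below 0.3 rad and contact force between the fingers and brush below 0.1 N and linear speed of brush below 0.02 m/s), for 0.2 s.
2. the leg is fully down (value of joint leg above 2.4 rad), for 0.2 s.
3. the frame stands upright, held by the rail (angle between rail's own z axis and vertical below 0.07 rad and contact force between the fingers and rail above 1 N), for 0.3 s.
At the end, for the whole second after the job is handed in: Frame within 0.07 rad of upright and still, fingers bearing on its rail with over 1 N; leg past 2.4 rad; brush flat in the long compartment, within 0.3 rad of its length, its middle within 30 mm lengthwise and 40 mm sideways of the compartment's middle (all of step 3 and linear speed of rail below 0.03 m/s and value of joint leg above 2.4 rad and x of brush in the frame of tray_long between -0.03 and 0.03 m and y of brush in the frame of tray_long between -0.04 and 0.04 m and z of brush in the frame of tray_long below 0.008 m and angle between brush's own z axis and vertical below 0.12 rad and angle between the x axis of brush and the x axis of tray, either way round below 0.3 rad); the arm keeps its last pose, push and grip.
It fails at once if the bracket or the wooden blank was shifted by more than 30 mm (distance of any of bracket, blank from where it was at the start of the episode above 0.03 m).
It also fails if it takes over 72 s, if anything falls off the work surface, if the arm or the gripper's body presses on something with over 40 N, if the wrist force passes 120 N, or if a joint passes its speed limit or range.

## Robot

A 6-joint arm with a two-finger parallel gripper is mounted at the origin on the work surface. World frame = base frame: x ahead of the robot, y to its left, z up, the work surface at z = 0. Lengths are in mm, angles in rad, forces in N, time in s.
With the tool pointing down it reaches from about 275 to 1000 mm from the base axis. Payload 8.4 kg.
Tool frame: the origin (TCP) lies at the very end of the fingers, on their centre line; the grasp point (between the pads) lies 19 mm behind it (r.tcp_to_grasp is the distance from the TCP to the grasp point, in mm); z points along the fingers, y is the line along which they close (so a half turn about z gives the same grasp; the last joint's range is limited). The gripper opens to 85 mm and grips with 20 to 120 N. Pads are 22 mm wide; open, the fingers measure 114 mm over their backs; the gripper's body (76 mm by 85 mm) begins 54 mm behind the grasp point. The pads swing forward as they close: fully open they stand 13 mm farther back than shut.
Start: joints at [1.168, 0.353, 1.633, -0, 1.155, -0.002], TCP at [243.846, 575.471, 231.281] pointing down, gripper open.
Joint ranges: [-2.63, 2.63], [-0.92, 2.1], [0.06, 2.66], [-1.3, 4.44], [0, 2.69], [-3.02, 3.02]. Speed limits (rad/s): [2.22, 2.22, 2.79, 3.14, 3.14, 3.14].

## Interface

Orientations are given as [roll, pitch, yaw] about the fixed x, y, z axes, in that order (R = Rz(yaw) Ry(pitch) Rx(roll)).
In Python, from rig import r gives the robot as it stands. The module is installed in compiled form; this text tells all that it offers.
- The arm moves only by the tool play_rows, never from a script. Its argument "rows" is a list of rows, each an object with "dp": the shift along the tool's x, y, z in units of 40 mm (1.0 is 40 mm), a list of three; "turn": the turn, a rotation vector about the tool's x, y, z in units of 6 degrees (1.0 is 6 degrees), a list of three; "fingers": the closure, from 0 (fully open) to 1 (shut). In form: [{"dp": [tx, ty, tz], "turn": [wx, wy, wz], "fingers": fingers}, ...]. A call has 1 to 5 rows; each row shifts and turns the commanded pose from where the row before left it, along the tool's axes as they then stand; what a row does not reach is not made up. A row lasts 1/12 s, in which the tool goes at most 41.7 mm and 7.16 degrees, less where a joint would pass 70% of its speed; a pose out of reach is approached as far as the arm can. A call is refused whole if a number of a shift passes 1 or a number of a turn 1, either way. A call with a gripper value outside its range is refused whole. The fingers move at their own pace and stop on an object; "force" is the grip in N (left out, the last holds). Time passes only in rows, so rows that do not move let the fingers close. It gives the time, the measured TCP pose, the force, the opening and the grip force at its end, in the units of the state.
- r.sense(): the state, without advancing time (a new reading comes with each control period).
- r.grab_frame(name): name is "scene" or "top" or "wrist"; returns a dict with "pixels" (420x560x3 uint8, red, green, blue), "fx", "fy", "cx", "cy" (pixels), "pose" (4x4, takes a point from camera to world coordinates). Camera axes: x right, y down, z forward; pixel columns grow to the right and rows downward; lengths in mm; the calibration is good to about 2 mm. A picture is of the moment at which its call begins. There is no depth.
- r.sign_off(): hands the job in; it is judged then, once.
The state is a dict: "clock": time; "qpos": joint angles; "qvel": joint speeds; "joint_efforts": joint torques, N m; "eef_pos": TCP position; "tcp_rot": TCP orientation; "contact_force": force on the tool from outside, world axes, zero at the start; "wrist_torque": the same for the moment, N m; "opening": opening from 0.0 (shut) to 1.0 (fully open); "grasp_force": force on a finger pad.
Only numpy, scipy, OpenCV 4.12 (cv2) and the standard library are available. Lean on these libraries where they do the work, as an engineer would, in place of code of your own. Each camera call takes 0.05 s, during which the arm holds its last target. There are 200 camera calls.

## Working session

There is one attempt and no reset: what is moved stays moved. The work goes in short steps, Python scripts to look and compute and a tool call to move; the robot and the scene stay as the last step left them, time stands still between calls to the robot, and variables do not carry over. Pictures are saved under pics/ and viewed, at most 10 in all, crops included, and the job is handed in when it is done.

Besides the shell and the picture viewer there is one more tool, called after "Emit:" by a JSON object that holds its "name" and its "arguments", one argument or row to a line. play_rows: Moves the arm, as the interface text tells. Its arguments: {"type":"object","properties":{"rows":{"type":"array"},"force":{"type":"number"}},"required":["rows"]}

```bash
mkdir -p pics; python3 - <<'E'
from rig import r
import cv2,numpy as np
for n in ["scene","top"]:
    f=r.grab_frame(n); cv2.imwrite(f"pics/{n}0.png",f["pixels"][:,:,::-1]); print(n,f["fx"],f["fy"],f["cx"],f["cy"],np.round(f["pose"],3).tolist())
    np.savez(f"{n}0.npz",**f)
print(r.sense(), r.tcp_to_grasp)
E
```

```text
scene 485.83831548704217 485.83831548704217 287.0054319923824 203.5049862100671 [[0.782, 0.38, -0.494, 1069.448], [0.623, -0.458, 0.634, -823.51], [0.015, -0.804, -0.595, 853.076], [0.0, 0.0, 0.0, 1.0]]
top 453.1124928699128 453.1124928699128 275.03236798817795 216.46403859669957 [[-0.012, -0.994, 0.112, 379.957], [-1.0, 0.011, -0.007, -60.522], [0.006, -0.112, -0.994, 1349.226], [0.0, 0.0, 0.0, 1.0]]
{'clock': 0.1, 'qpos': array([ 1.16761882e+00,  3.53563778e-01,  1.63406137e+00, -3.42786549e-06,
        1.15520406e+00, -2.39728818e-03]), 'qvel': array([ 6.61076383e-05, -8.37317926e-04, -4.37528902e-03,  2.42198250e-03,
        5.91351185e-04,  1.36894364e-03]), 'joint_efforts': array([-1.21013803e-03, -6.06351542e+01, -3.42819250e+01,  4.24739574e-05,
        3.97690965e-03, -5.08690528e-05]), 'eef_pos': array([243.66670681, 575.07883247, 230.64550506]), 'tcp_rot': array([-3.14035609e+00,  1.69959428e-07,  2.74081382e+00]), 'contact_force': array([-0.54286616, -0.12653236,  0.38275866]), 'wrist_torque': array([ 0.05578435, -0.04520711,  0.01480428]), 'grasp_force': 0.0, 'opening': 0.997651957734764} 18.700000000000003
```

View pics/scene0.png

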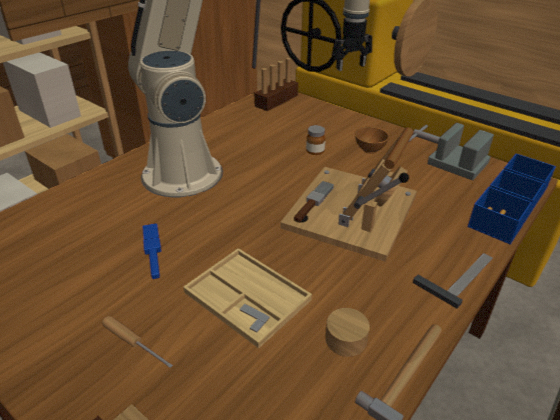

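View pics/top0.png

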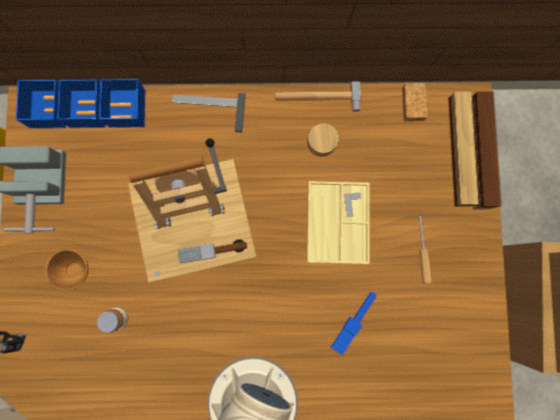

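In the top view the brush (dark handle end 240,246; grey bristles ~190,254) lies on the board. Look-alikes are the blue brush (355,322), the screwdriver (425,250) and the hammer (320,96). I choose the one on the board. The tray is at (338,222) with its long compartment on the left, the bracket at (351,203) and the blank at (322,138).

```bash
cat > h.py <<'E'
import numpy as np,cv2
def ray(f,u,v):
    P=f["pose"]; d=np.array([(u-f["cx"])/f["fx"],(v-f["cy"])/f["fy"],1.]); return P[:3,3],P[:3,:3]@d
def plane(f,u,v,z):
    o,d=ray(f,u,v); return o+d*(z-o[2])/d[2]
def proj(f,p):
    P=f["pose"]; c=P[:3,:3].T@(np.asarray(p,float)-P[:3,3]); return np.array([f["fx"]*c[0]/c[2]+f["cx"],f["fy"]*c[1]/c[2]+f["cy"]])
def cross(f,a,g,b):
    o,d=ray(f,*a); p,e=ray(g,*b)
    s=np.linalg.lstsq(np.c_[d,-e],p-o,rcond=None)[0]
    A,B=o+d*s[0],p+e*s[1]; return (A+B)/2,np.linalg.norm(A-B)
E
python3 - <<'E'
import cv2,numpy as np
t=cv2.imread("pics/top0.png")
cv2.imwrite("pics/c1.png",cv2.resize(t[125:285,120:380],None,fx=3,fy=3,interpolation=cv2.INTER_CUBIC))
from h import *
f=np.load("top0.npz"); hsv=cv2.cvtColor(t,cv2.COLOR_BGR2HSV)
for n,p in dict(tray=(311,200),traywall=(340,240),board=(180,235),board2=(230,220),bench=(280,220),brist=(188,255),fer=(207,252),han=(225,248)).items(): print(n,hsv[p[1],p[0]])
E
```

```text
tray [ 23 104 230]
traywall [ 22 112 219]
board [ 18 127 207]
board2 [ 18 123 222]
bench [ 15 167 160]
brist [ 78   9 137]
fer [ 75   3 164]
han [ 13 172 107]
```

View pics/c1.png

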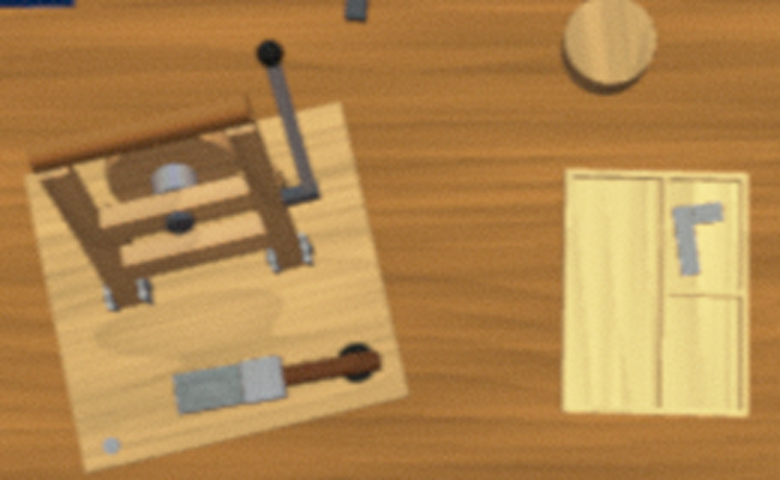

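The crop confirms the brush: bristle end at (178,393) and handle end at (381,361) in the crop, with a dark foot pad by the handle end. The leg foot is at (270,54), the rail runs (32,165) to (250,108), and the board corners are visible.

```bash
python3 - <<'E'
import cv2,numpy as np
from h import *
f=np.load("top0.npz"); g=np.load("scene0.npz")
t=cv2.imread("pics/top0.png"); hsv=cv2.cvtColor(t,cv2.COLOR_BGR2HSV)
C=lambda x,y:(x/3+120-.33,y/3+125-.33)
# board
cs=[plane(f,*C(*p),22) for p in [(342,102),(407,395),(87,470),(25,175)]]
cs=np.array(cs)[:,:2]; print("board",cs.round(0).tolist(),np.linalg.norm(cs-np.roll(cs,-1,0),axis=1))
ex=(cs[0]-cs[1])+(cs[3]-cs[2]); ey=(cs[3]-cs[0])+(cs[2]-cs[1]); yaw=np.arctan2(ex[1],ex[0]); print("yaw",yaw,np.arctan2(-ey[0],ey[1]))
c=cs.mean(0); R=np.array([[np.cos(yaw),-np.sin(yaw)],[np.sin(yaw),np.cos(yaw)]]); o=c+R@[10,0]; print("stand o",o)
for n,p,z in [("rail",(95*1,0),242),("foot",(140,-118),230)]:
    w=np.r_[o+R@p,z]; print(n,w.round(1),"top px crop",(proj(f,w)-[119.67,124.67])*3,"scene",proj(g,w))
# tray
m=cv2.inRange(hsv,(18,70,170),(28,130,255)); m[:, :300]=0;m[:,378:]=0; m[:175]=0;m[270:]=0
k=max(cv2.findContours(m,0,2)[0],key=cv2.contourArea); q=cv2.boxPoints(cv2.minAreaRect(k))
w=np.array([plane(f,*p,20)[:2] for p in q]); print("tray",w.round(0).tolist(),np.linalg.norm(w-np.roll(w,-1,0),axis=1),w.mean(0))
e=[w[i]-w[(i+1)%4] for i in range(4)]; L=max(e,key=np.linalg.norm); L=L*np.sign(L[0]); ty=np.arctan2(L[1],L[0])
print("tray yaw",ty,"long",w.mean(0)+39*np.array([-np.sin(ty),np.cos(ty)]))
# brush
a=plane(f,*C(177,393),32)[:2]; b=plane(f,*C(381,361),31)[:2]; print("brush",a,b,np.linalg.norm(a-b),"mid",(a+b)/2,"dir",np.arctan2(*(a-b)[::-1]), "stand",R.T@((a+b)/2-o))
E
```

```text
board [[705.0, 51.0], [413.0, -12.0], [345.0, 298.0], [634.0, 364.0]] [298.31546471 316.80881274 297.31167759 321.21040818]
yaw 0.2190035517034634 0.2194392635134129
stand o [533.9936843  177.52357342]
rail [626.7 198.2 242. ] top px crop [141.94729499 132.69223121] scene [398.13179469 146.22717834]
foot [696.3  92.8 230. ] top px crop [271.63357234  53.47761171] scene [402.44307369 177.55714955]
tray [[395.0, -160.0], [635.0, -170.0], [629.0, -357.0], [389.0, -343.0]] [240.68243767 186.64273467 240.86999341 182.9065037 ] [ 512.11981166 -257.59474716]
tray yaw -0.056657513381250475 long [ 514.32827268 -218.65732685]
brush [417.42898041 209.7213217 ] [446.01503237  12.9518116 ] 198.83511378232066 mid [431.72200639 111.33656665] dir 1.7150638737873454 stand [-114.20845556  -42.38684521]
```

Emit:
{"name": "play_rows", "arguments": {
  "rows": [
    {"dp": [0, 0, 0], "turn": [0, 0, 0.98], "fingers": 0.35},
    {"dp": [0, 0, 0], "turn": [0, 0, 0.98], "fingers": 0.35},
    {"dp": [0, 0, 0], "turn": [0, 0, 0.98], "fingers": 0.35},
    {"dp": [0, 0, 0], "turn": [0, 0, 0.98], "fingers": 0.35},
    {"dp": [0, 0, 0], "turn": [0, 0, 0.98], "fingers": 0.35}
  ],
  "force": 50
}}

```text
clock: 0.52
eef_pos: [243.7, 575.2, 230.8]
tcp_rot: [-3.141, 0.0, 2.223]
contact_force: [-0.7, 1.2, 0.7]
opening: 0.647
grasp_force: 0.0
```

Emit:
{"name": "play_rows", "arguments": {
  "rows": [
    {"dp": [0, 0, 0], "turn": [0, 0, 0.98], "fingers": 0.35},
    {"dp": [0, 0, 0], "turn": [0, 0, 0.98], "fingers": 0.35},
    {"dp": [0, 0, 0], "turn": [0, 0, 0.98], "fingers": 0.35},
    {"dp": [0, 0, 0], "turn": [0, 0, 0.98], "fingers": 0.35},
    {"dp": [0, 0, 0], "turn": [0, 0, 0.98], "fingers": 0.35}
  ]
}}

```text
clock: 0.93
eef_pos: [243.8, 575.2, 230.8]
tcp_rot: [-3.141, 0.001, 1.709]
contact_force: [-0.6, 0.1, -0.0]
opening: 0.653
grasp_force: 0.0
```

Emit:
{"name": "play_rows", "arguments": {
  "rows": [
    {"dp": [-0.86, 0.2, 0.17], "turn": [0, 0, 0], "fingers": 0.35},
    {"dp": [-0.86, 0.2, 0.17], "turn": [0, 0, 0], "fingers": 0.35},
    {"dp": [-0.86, 0.2, 0.17], "turn": [0, 0, 0], "fingers": 0.35},
    {"dp": [-0.86, 0.2, 0.17], "turn": [0, 0, 0], "fingers": 0.35},
    {"dp": [-0.86, 0.2, 0.17], "turn": [0, 0, 0], "fingers": 0.35}
  ]
}}

```text
clock: 1.35
eef_pos: [308.1, 409.2, 196.7]
tcp_rot: [-3.141, 0.0, 1.715]
contact_force: [0.8, 0.4, 0.6]
opening: 0.649
grasp_force: 0.0
```

Emit:
{"name": "play_rows", "arguments": {
  "rows": [
    {"dp": [-0.86, 0.2, 0.17], "turn": [0, 0, 0], "fingers": 0.35},
    {"dp": [-0.86, 0.2, 0.17], "turn": [0, 0, 0], "fingers": 0.35},
    {"dp": [-0.86, 0.2, 0.17], "turn": [0, 0, 0], "fingers": 0.35},
    {"dp": [-0.86, 0.2, 0.17], "turn": [0, 0, 0], "fingers": 0.35},
    {"dp": [-0.86, 0.2, 0.17], "turn": [0, 0, 0], "fingers": 0.35}
  ]
}}

```text
clock: 1.77
eef_pos: [372.4, 244.8, 162.9]
tcp_rot: [-3.142, 0.0, 1.715]
contact_force: [1.3, 0.1, 0.1]
opening: 0.649
grasp_force: 0.0
```

Emit:
{"name": "play_rows", "arguments": {
  "rows": [
    {"dp": [-0.86, 0.2, 0.17], "turn": [0, 0, 0], "fingers": 0.35},
    {"dp": [-0.86, 0.2, 0.17], "turn": [0, 0, 0], "fingers": 0.35},
    {"dp": [-0.86, 0.2, 0.17], "turn": [0, 0, 0], "fingers": 0.35},
    {"dp": [-0.86, 0.2, 0.17], "turn": [0, 0, 0], "fingers": 0.35},
    {"dp": [-0.86, 0.2, 0.17], "turn": [0, 0, 0], "fingers": 0.35}
  ]
}}

```text
clock: 2.18
eef_pos: [436.7, 80.3, 128.9]
tcp_rot: [-3.142, -0.0, 1.715]
contact_force: [0.7, 0.5, -0.7]
opening: 0.654
grasp_force: 0.0
```

Emit:
{"name": "play_rows", "arguments": {
  "rows": [
    {"dp": [0, 0, 0], "turn": [0, 0, 0], "fingers": 0.35},
    {"dp": [0, 0, 0], "turn": [0, 0, 0], "fingers": 0.35},
    {"dp": [0, 0, 0], "turn": [0, 0, 0], "fingers": 0.35}
  ]
}}

```text
clock: 2.43
eef_pos: [436.2, 82.0, 129.2]
tcp_rot: [-3.141, -0.0, 1.713]
contact_force: [-0.6, 0.1, 0.5]
opening: 0.648
grasp_force: 0.0
```

```bash
python3 - <<'E'
from rig import r
import cv2,numpy as np
from h import *
f=r.grab_frame("wrist"); cv2.imwrite("pics/w1.png",f["pixels"][:,:,::-1]); np.savez("w1.npz",**f)
s=r.sense(); print(s["eef_pos"],s["tcp_rot"],s["opening"]); print(proj(f,(436,81.6,40)),proj(f,(431.7,111.3,40)))
E
```

```text
[436.20421741  82.59492119 129.30468885] [-3.14129798e+00 -2.44824526e-04  1.71472196e+00] 0.6491815579874279
[280.360625   215.98538118] [280.23730969 179.2788099 ]
```

View pics/w1.png

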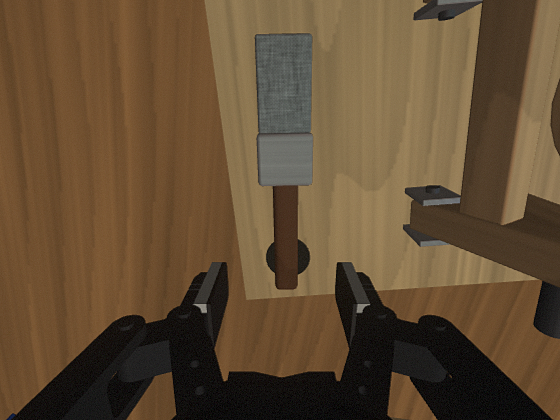

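The wrist view shows the brush along the image vertical: bristle end (284,34), ferrule/handle joint (286,185), handle end (287,289), with the posts to the right.

```bash
python3 - <<'E'
import numpy as np
from h import *
f=np.load("w1.npz")
for u,v,z in [(284,34,37),(286,185,40),(287,289,37),(286,235,40)]: print(plane(f,u,v,z))
print(f["pose"].round(2).tolist())
E
```

```text
[420.30891466 209.84527257  37.        ]
[436.7444573  107.45416685  40.        ]
[451.56269075  13.42572008  37.        ]
[442.8836762   65.87377538  40.        ]
[[0.99, 0.13, 0.05, 424.99], [0.14, -0.94, -0.32, 164.9], [-0.0, 0.33, -0.95, 271.22], [0.0, 0.0, 0.0, 1.0]]
```

Emit:
{"name": "play_rows", "arguments": {
  "rows": [
    {"dp": [0, 0.11, 0.6], "turn": [0, 0, -0.12], "fingers": 0.35},
    {"dp": [0, 0, 0.6], "turn": [0, 0, 0], "fingers": 0.35},
    {"dp": [0, 0, 0.6], "turn": [0, 0, 0], "fingers": 0.35},
    {"dp": [0, 0, 0.5], "turn": [0, 0, 0], "fingers": 0.35},
    {"dp": [0, 0, 0.3], "turn": [0, 0, 0], "fingers": 0.35}
  ]
}}

```text
clock: 2.9
eef_pos: [439.6, 84.0, 23.7]
tcp_rot: [-3.14, -0.0, 1.73]
contact_force: [0.0, -0.7, 0.8]
opening: 0.649
grasp_force: 0.0
```

Emit:
{"name": "play_rows", "arguments": {
  "rows": [
    {"dp": [0, 0, 0], "turn": [0, 0, 0], "fingers": 0.9},
    {"dp": [0, 0, 0], "turn": [0, 0, 0], "fingers": 0.9},
    {"dp": [0, 0, 0], "turn": [0, 0, 0], "fingers": 0.9},
    {"dp": [0, 0, 0], "turn": [0, 0, 0], "fingers": 0.9},
    {"dp": [0, 0, 0], "turn": [0, 0, 0], "fingers": 0.9}
  ]
}}

```text
clock: 3.32
eef_pos: [441.5, 83.0, 26.3]
tcp_rot: [3.14, -0.0, 1.728]
contact_force: [-0.4, 0.2, -1.1]
opening: 0.216
grasp_force: 48.8
```

Emit:
{"name": "play_rows", "arguments": {
  "rows": [
    {"dp": [0, 0, -0.5], "turn": [0, 0, 0], "fingers": 0.9},
    {"dp": [0, 0, -0.8], "turn": [0, 0, 0], "fingers": 0.9},
    {"dp": [0, 0, -0.8], "turn": [0, 0, 0], "fingers": 0.9},
    {"dp": [0, 0, -0.5], "turn": [0, 0, 0], "fingers": 0.9},
    {"dp": [0, 0, 0], "turn": [0, 0, 0], "fingers": 0.9}
  ]
}}

```text
clock: 3.73
eef_pos: [443.7, 83.1, 133.8]
tcp_rot: [3.134, -0.0, 1.727]
contact_force: [1.5, 0.5, -0.8]
opening: 0.217
grasp_force: 49.2
```

Emit:
{"name": "play_rows", "arguments": {
  "rows": [
    {"dp": [-0.75, 0, 0], "turn": [0, 0, 0], "fingers": 0.9},
    {"dp": [-0.75, 0, 0], "turn": [0, 0, 0], "fingers": 0.9},
    {"dp": [-0.75, 0, 0], "turn": [0, 0, 0], "fingers": 0.9},
    {"dp": [-0.75, 0, 0], "turn": [0, 0, 0], "fingers": 0.9},
    {"dp": [-0.75, 0, 0], "turn": [0, 0, 0], "fingers": 0.9}
  ]
}}

```text
clock: 4.15
eef_pos: [464.0, -66.9, 129.1]
tcp_rot: [3.141, 0.0, 1.727]
contact_force: [0.9, 0.2, -1.5]
opening: 0.226
grasp_force: 49.2
```

Emit:
{"name": "play_rows", "arguments": {
  "rows": [
    {"dp": [-0.75, 0, 0], "turn": [0, 0, 0], "fingers": 0.9},
    {"dp": [-0.75, 0, 0], "turn": [0, 0, 0], "fingers": 0.9},
    {"dp": [-0.75, 0, 0], "turn": [0, 0, 0], "fingers": 0.9},
    {"dp": [-0.75, 0, 0], "turn": [0, 0, 0], "fingers": 0.9},
    {"dp": [-0.75, 0, 0], "turn": [0, 0, 0], "fingers": 0.9}
  ]
}}

```text
clock: 4.57
eef_pos: [487.3, -215.2, 128.9]
tcp_rot: [-3.141, -0.0, 1.727]
contact_force: [0.6, 0.4, -1.0]
opening: 0.22
grasp_force: 49.2
```

Emit:
{"name": "play_rows", "arguments": {
  "rows": [
    {"dp": [0, 0, 0], "turn": [0, 0, 0.99], "fingers": 0.9},
    {"dp": [0, 0, 0], "turn": [0, 0, 0.99], "fingers": 0.9},
    {"dp": [0, 0, 0], "turn": [0, 0, 0.99], "fingers": 0.9},
    {"dp": [0, 0, 0], "turn": [0, 0, 0.99], "fingers": 0.9},
    {"dp": [0, 0, 0], "turn": [0, 0, 0.99], "fingers": 0.9}
  ]
}}

```text
clock: 4.98
eef_pos: [487.2, -213.7, 128.8]
tcp_rot: [-3.141, -0.0, 1.203]
contact_force: [-0.2, -1.2, -0.7]
opening: 0.219
grasp_force: 49.1
```

Emit:
{"name": "play_rows", "arguments": {
  "rows": [
    {"dp": [0, 0, 0], "turn": [0, 0, 0.99], "fingers": 0.9},
    {"dp": [0, 0, 0], "turn": [0, 0, 0.99], "fingers": 0.9},
    {"dp": [0, 0, 0], "turn": [0, 0, 0.99], "fingers": 0.9},
    {"dp": [0, 0, 0], "turn": [0, 0, 0.99], "fingers": 0.9},
    {"dp": [0, 0, 0], "turn": [0, 0, 0.99], "fingers": 0.9}
  ]
}}

```text
clock: 5.4
eef_pos: [487.2, -213.6, 128.8]
tcp_rot: [-3.141, 0.0, 0.685]
contact_force: [-0.0, -0.7, 0.0]
opening: 0.219
grasp_force: 49.1
```

Emit:
{"name": "play_rows", "arguments": {
  "rows": [
    {"dp": [0, 0, 0], "turn": [0, 0, 0.99], "fingers": 0.9},
    {"dp": [0, 0, 0], "turn": [0, 0, 0.99], "fingers": 0.9},
    {"dp": [0, 0, 0], "turn": [0, 0, 0.99], "fingers": 0.9},
    {"dp": [0, 0, 0], "turn": [0, 0, 0.99], "fingers": 0.9},
    {"dp": [0, 0, 0], "turn": [0, 0, 0.99], "fingers": 0.9}
  ]
}}

```text
clock: 5.82
eef_pos: [487.2, -213.6, 128.8]
tcp_rot: [-3.141, 0.0, 0.167]
contact_force: [-0.5, -0.5, -1.9]
opening: 0.222
grasp_force: 49.1
```

Emit:
{"name": "play_rows", "arguments": {
  "rows": [
    {"dp": [0, 0, 0], "turn": [0, 0, 0.99], "fingers": 0.9},
    {"dp": [0, 0, 0], "turn": [0, 0, 0.99], "fingers": 0.9},
    {"dp": [0, 0, 0], "turn": [0, 0, 0], "fingers": 0.9},
    {"dp": [0, 0, 0], "turn": [0, 0, 0], "fingers": 0.9}
  ]
}}

```text
clock: 6.15
eef_pos: [487.3, -213.6, 129.0]
tcp_rot: [-3.141, 0.0, -0.032]
contact_force: [-0.0, 0.1, -0.3]
opening: 0.219
grasp_force: 49.1
```

```bash
python3 - <<'E'
from rig import r
import cv2,numpy as np
f=r.grab_frame("wrist"); cv2.imwrite("pics/w2.png",f["pixels"][:,:,::-1]); np.savez("w2.npz",**f)
s=r.sense(); print(s["eef_pos"],s["tcp_rot"],s["opening"])
E
```

```text
[ 487.35658244 -213.60915329  129.01126968] [-3.14145050e+00  3.31532988e-04 -3.17600885e-02] 0.2176186602870229
```

View pics/w2.png

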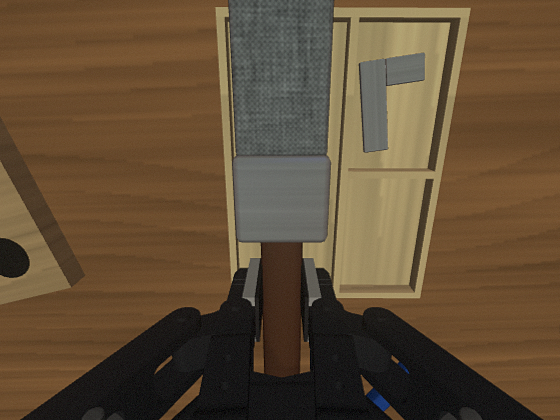

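The brush is held over the tray: ferrule (282,198), handle to (281,375). Tray corners are at (217,10), (470,9) and (420,297). The bracket is at (385,100), untouched.

```bash
python3 - <<'E'
import numpy as np
from h import *
f=np.load("w2.npz")
P=[plane(f,u,v,20)[:2] for u,v in [(217,10),(470,9),(420,297),(232,265)]]
for p in P: print(p)
c=(P[0]+P[2])/2; d=P[1]-P[2]; y=np.arctan2(d[1],d[0]); print("c",c,"yaw",y,np.linalg.norm(d),"long",c+39*np.array([-np.sin(y),np.cos(y)]))
# handle joint (top of brush z ~ 129-26.3+40)
print("ferrule/handle", plane(f,281,242,143))
E
```

```text
[ 636.50683067 -173.26100375]
[ 631.20695106 -351.46584405]
[ 393.7996743  -343.26152314]
[ 434.10915821 -166.56717177]
c [ 515.15325248 -258.26126345] yaw -0.034544253824604805 237.54899692255603 long [ 516.50021046 -219.28453059]
ferrule/handle [ 512.64145268 -214.40346336  143.        ]
```

Emit:
{"name": "play_rows", "arguments": {
  "rows": [
    {"dp": [0, 0.13, 0.7], "turn": [0, 0, 0], "fingers": 0.9},
    {"dp": [0, 0, 0.8], "turn": [0, 0, 0], "fingers": 0.9},
    {"dp": [0, 0, 0.8], "turn": [0, 0, 0], "fingers": 0.9},
    {"dp": [0, 0, 0.5], "turn": [0, 0, 0], "fingers": 0.9},
    {"dp": [0, 0, 0.13], "turn": [0, 0, 0], "fingers": 0.9}
  ]
}}

```text
clock: 6.62
eef_pos: [485.2, -218.0, 10.0]
tcp_rot: [-3.14, 0.005, -0.033]
contact_force: [-17.9, 8.7, 66.4]
opening: 0.219
grasp_force: 57.4
```

Emit:
{"name": "play_rows", "arguments": {
  "rows": [
    {"dp": [0, 0, 0], "turn": [0, 0, 0], "fingers": 0.9},
    {"dp": [0, 0, 0], "turn": [0, 0, 0], "fingers": 0.9}
  ]
}}

```text
clock: 6.78
eef_pos: [487.4, -219.0, 12.2]
tcp_rot: [-3.142, 0.0, -0.033]
contact_force: [0.2, 0.3, 0.3]
opening: 0.222
grasp_force: 49.1
```

Emit:
{"name": "play_rows", "arguments": {
  "rows": [
    {"dp": [0, 0, 0], "turn": [0, 0, 0], "fingers": 0.55},
    {"dp": [0, 0, 0], "turn": [0, 0, 0], "fingers": 0.55},
    {"dp": [0, 0, 0], "turn": [0, 0, 0], "fingers": 0.55},
    {"dp": [0, 0, 0], "turn": [0, 0, 0], "fingers": 0.55}
  ]
}}

```text
clock: 7.12
eef_pos: [487.7, -219.0, 12.4]
tcp_rot: [3.141, -0.001, -0.035]
contact_force: [0.4, -0.3, -0.3]
opening: 0.453
grasp_force: 0.0
```

Emit:
{"name": "play_rows", "arguments": {
  "rows": [
    {"dp": [0, 0, -0.5], "turn": [0, 0, 0], "fingers": 0.55},
    {"dp": [0, 0, -0.8], "turn": [0, 0, 0], "fingers": 0.55},
    {"dp": [0, 0, -0.8], "turn": [0, 0, 0], "fingers": 0.55},
    {"dp": [0, 0, -0.8], "turn": [0, 0, 0], "fingers": 0.55},
    {"dp": [0, 0, -0.8], "turn": [0, 0, 0], "fingers": 0.55}
  ]
}}

```text
clock: 7.53
eef_pos: [487.1, -218.8, 161.8]
tcp_rot: [3.142, -0.0, -0.035]
contact_force: [0.7, 0.5, -0.5]
opening: 0.449
grasp_force: 0.0
```

Emit:
{"name": "play_rows", "arguments": {
  "rows": [
    {"dp": [0, 0, -0.9], "turn": [0, 0, 0], "fingers": 0.9},
    {"dp": [0, 0, -0.9], "turn": [0, 0, 0], "fingers": 0.9},
    {"dp": [0, 0, -0.9], "turn": [0, 0, 0], "fingers": 0.9},
    {"dp": [0, 0, -0.9], "turn": [0, 0, 0], "fingers": 0.9},
    {"dp": [0, 0, 0], "turn": [0, 0, 0], "fingers": 0.9}
  ]
}}

```text
clock: 7.95
eef_pos: [490.3, -220.2, 311.8]
tcp_rot: [3.137, -0.01, -0.035]
contact_force: [1.6, -0.4, 0.5]
opening: 0.095
grasp_force: 0.0
```

```bash
python3 - <<'E'
from rig import r
import cv2,numpy as np
f=r.grab_frame("wrist"); np.savez("w3.npz",**f)
g=r.grab_frame("scene"); np.savez("s3.npz",**g)
a=cv2.resize(f["pixels"],(400,300));b=cv2.resize(g["pixels"],(400,300)); cv2.imwrite("pics/w3.png",np.hstack([a,b])[:,:,::-1])
s=r.sense(); print(s["eef_pos"],s["tcp_rot"],s["qpos"])
E
```

```text
[ 488.01526898 -219.20993906  305.77821638] [ 3.14016519 -0.00339937 -0.03508452] [-4.24962990e-01  1.43790139e-01  1.73978857e+00 -2.98077900e-05
  1.25432713e+00  1.18092951e+00]
```

View pics/w3.png

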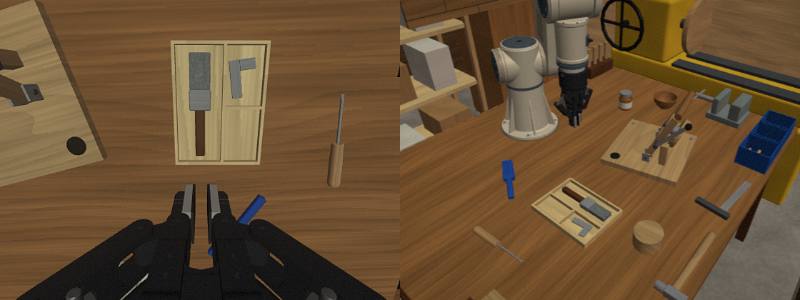

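The brush lies lengthwise in the long compartment (left view, about 200,105), and the bracket and blank are untouched. Next is the leg: I'll go behind its foot with closed fingers.

Emit:
{"name": "play_rows", "arguments": {
  "rows": [
    {"dp": [0, 0, -0.1], "turn": [0, 0, -0.81], "fingers": 1},
    {"dp": [0, 0, -0.1], "turn": [0, 0, -0.81], "fingers": 1},
    {"dp": [0, 0, -0.1], "turn": [0, 0, -0.81], "fingers": 1}
  ]
}}

```text
clock: 8.3
eef_pos: [486.5, -218.5, 314.3]
tcp_rot: [-3.14, 0.002, 0.223]
contact_force: [-0.6, 0.6, -0.5]
opening: -0.001
grasp_force: 0.0
```

Emit:
{"name": "play_rows", "arguments": {
  "rows": [
    {"dp": [0.64, -0.52, 0], "turn": [0, 0, 0], "fingers": 1},
    {"dp": [0.64, -0.52, 0], "turn": [0, 0, 0], "fingers": 1},
    {"dp": [0.64, -0.52, 0], "turn": [0, 0, 0], "fingers": 1},
    {"dp": [0.64, -0.52, 0], "turn": [0, 0, 0], "fingers": 1}
  ]
}}

```text
clock: 8.63
eef_pos: [569.1, -114.2, 314.2]
tcp_rot: [-3.141, 0.003, 0.219]
contact_force: [0.8, -0.2, -0.2]
opening: 0.002
grasp_force: 0.0
```

Emit:
{"name": "play_rows", "arguments": {
  "rows": [
    {"dp": [0.64, -0.53, 0], "turn": [0, 0, 0], "fingers": 1},
    {"dp": [0.64, -0.53, 0], "turn": [0, 0, 0], "fingers": 1},
    {"dp": [0.64, -0.53, 0], "turn": [0, 0, 0], "fingers": 1},
    {"dp": [0.64, -0.53, 0], "turn": [0, 0, 0], "fingers": 1}
  ]
}}

```text
clock: 8.97
eef_pos: [650.7, -8.9, 313.8]
tcp_rot: [-3.141, 0.003, 0.219]
contact_force: [0.2, -0.8, 0.3]
opening: 0.004
grasp_force: 0.0
```

Emit:
{"name": "play_rows", "arguments": {
  "rows": [
    {"dp": [0.64, -0.53, 0], "turn": [0, 0, 0], "fingers": 1},
    {"dp": [0.64, -0.53, 0], "turn": [0, 0, 0], "fingers": 1},
    {"dp": [0.64, -0.53, 0], "turn": [0, 0, 0], "fingers": 1},
    {"dp": [0.64, -0.53, 0], "turn": [0, 0, 0], "fingers": 1}
  ]
}}

```text
clock: 9.3
eef_pos: [732.3, 96.0, 313.5]
tcp_rot: [-3.141, 0.003, 0.219]
contact_force: [0.4, -0.8, -0.2]
opening: 0.001
grasp_force: 0.0
```

Emit:
{"name": "play_rows", "arguments": {
  "rows": [
    {"dp": [0, 0, 0.65], "turn": [0, 0, 0], "fingers": 1},
    {"dp": [0, 0, 0.65], "turn": [0, 0, 0], "fingers": 1},
    {"dp": [0, 0, 0.65], "turn": [0, 0, 0], "fingers": 1},
    {"dp": [0, 0, 0.65], "turn": [0, 0, 0], "fingers": 1},
    {"dp": [0, 0, 0], "turn": [0, 0, 0], "fingers": 1}
  ]
}}

```text
clock: 9.72
eef_pos: [728.0, 94.2, 203.5]
tcp_rot: [-3.14, 0.012, 0.219]
contact_force: [-1.0, 1.1, -1.4]
opening: 0.002
grasp_force: 0.0
```

```bash
python3 - <<'E'
from rig import r
import cv2,numpy as np
f=r.grab_frame("scene");g=r.grab_frame("top")
a=cv2.resize(f["pixels"][110:270,270:430],(400,400));b=cv2.resize(g["pixels"][110:270,120:280],(400,400)); cv2.imwrite("pics/s4.png",np.hstack([a,b])[:,:,::-1])
s=r.sense(); print(s["eef_pos"],s["tcp_rot"],s["qpos"])
E
```

```text
[731.11306982  94.44573929 210.03772432] [-3.14123608  0.00416759  0.21921507] [ 1.26448950e-01  5.46830768e-01  1.37864256e+00 -3.30242086e-05
  1.22030203e+00  1.47804235e+00]
```

View pics/s4.png

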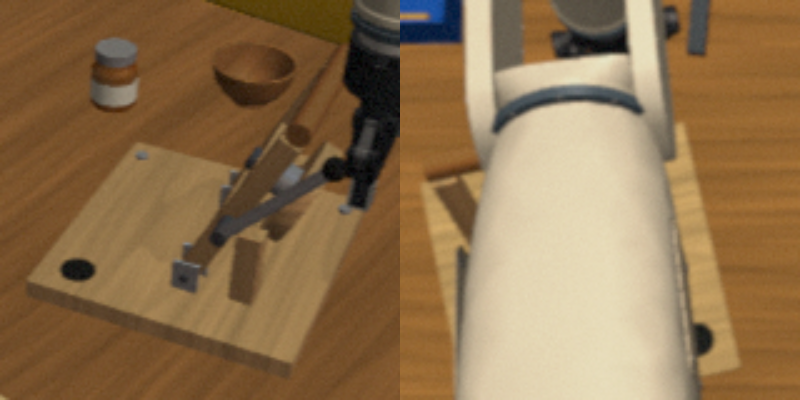

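The fingers stand just behind the leg's foot (scene crop: foot (333,169), fingertip (355,205)), so I push along stand -x.

Emit:
{"name": "play_rows", "arguments": {
  "rows": [
    {"dp": [-0.4, 0, -0.08], "turn": [0, 0, 0], "fingers": 1},
    {"dp": [-0.4, 0, -0.08], "turn": [0, 0, 0], "fingers": 1},
    {"dp": [-0.4, 0, -0.08], "turn": [0, 0, 0], "fingers": 1},
    {"dp": [-0.4, 0, -0.08], "turn": [0, 0, 0], "fingers": 1},
    {"dp": [-0.4, 0, -0.08], "turn": [0, 0, 0], "fingers": 1}
  ]
}}

```text
clock: 10.23
eef_pos: [654.9, 77.2, 230.8]
tcp_rot: [3.141, -0.004, 0.219]
contact_force: [0.9, 0.2, 0.5]
opening: 0.003
grasp_force: 0.0
```

Emit:
{"name": "play_rows", "arguments": {
  "rows": [
    {"dp": [-0.4, 0, -0.08], "turn": [0, 0, 0], "fingers": 1},
    {"dp": [-0.4, 0, -0.08], "turn": [0, 0, 0], "fingers": 1},
    {"dp": [-0.4, 0, -0.08], "turn": [0, 0, 0], "fingers": 1},
    {"dp": [-0.4, 0, 0], "turn": [0, 0, 0], "fingers": 1},
    {"dp": [-0.4, 0, 0], "turn": [0, 0, 0], "fingers": 1}
  ]
}}

```text
clock: 10.65
eef_pos: [576.5, 59.7, 240.2]
tcp_rot: [3.141, -0.004, 0.219]
contact_force: [0.2, -0.7, -0.5]
opening: -0.001
grasp_force: 0.0
```

Emit:
{"name": "play_rows", "arguments": {
  "rows": [
    {"dp": [-0.4, 0, 0], "turn": [0, 0, 0], "fingers": 1},
    {"dp": [-0.4, 0, 0], "turn": [0, 0, 0], "fingers": 1},
    {"dp": [0, 0, 0], "turn": [0, 0, 0], "fingers": 1},
    {"dp": [0, 0, 0], "turn": [0, 0, 0], "fingers": 1},
    {"dp": [0, 0, 0], "turn": [0, 0, 0], "fingers": 1}
  ]
}}

```text
clock: 11.07
eef_pos: [546.3, 53.0, 239.1]
tcp_rot: [3.141, -0.003, 0.219]
contact_force: [-0.0, -0.6, -0.0]
opening: -0.001
grasp_force: 0.0
```

```bash
python3 - <<'E'
from rig import r
import cv2,numpy as np
f=r.grab_frame("scene")
cv2.imwrite("pics/s5.png",cv2.resize(f["pixels"][110:270,270:430],(500,500))[:,:,::-1])
s=r.sense(); print(s["eef_pos"],s["tcp_rot"],s["qpos"],s["contact_force"])
E
```

```text
[546.29134366  53.04402702 238.73298286] [ 3.14133928e+00 -2.30523103e-03  2.19076442e-01] [9.40395112e-02 2.26301567e-01 1.79093249e+00 4.00582924e-05
 1.12203977e+00 1.44574235e+00] [-0.46369819  0.27983793 -0.10006471]
```

View pics/s5.png

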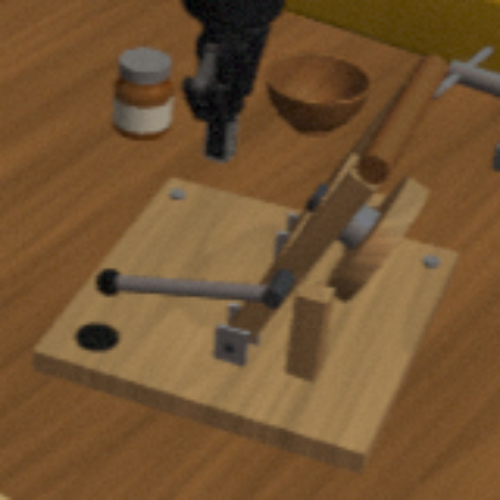

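The leg is fully down: foot (108,281) near the black pad, fingers clear at (220,150). Next I move above the rail with the fingers turned across it.

Emit:
{"name": "play_rows", "arguments": {
  "rows": [
    {"dp": [0, 0, -0.8], "turn": [0, 0, -1], "fingers": 0},
    {"dp": [0, 0, -0.8], "turn": [0, 0, -1], "fingers": 0},
    {"dp": [0, 0, -0.8], "turn": [0, 0, -1], "fingers": 0},
    {"dp": [0, 0, 0], "turn": [0, 0, -1], "fingers": 0},
    {"dp": [0, 0, 0], "turn": [0, 0, -1], "fingers": 0}
  ]
}}

```text
clock: 11.53
eef_pos: [547.0, 53.2, 336.4]
tcp_rot: [3.139, -0.004, 0.748]
contact_force: [-0.1, -0.3, -0.9]
opening: 0.708
grasp_force: 0.0
```

Emit:
{"name": "play_rows", "arguments": {
  "rows": [
    {"dp": [0, 0, 0], "turn": [0, 0, -1], "fingers": 0},
    {"dp": [0, 0, 0], "turn": [0, 0, -1], "fingers": 0},
    {"dp": [0, 0, 0], "turn": [0, 0, -1], "fingers": 0},
    {"dp": [0, 0, 0], "turn": [0, 0, -1], "fingers": 0},
    {"dp": [0, 0, 0], "turn": [0, 0, -1], "fingers": 0}
  ]
}}

```text
clock: 11.95
eef_pos: [545.8, 53.1, 333.9]
tcp_rot: [3.141, -0.0, 1.272]
contact_force: [0.3, -0.4, 0.4]
opening: 1.003
grasp_force: 0.0
```

Emit:
{"name": "play_rows", "arguments": {
  "rows": [
    {"dp": [0, 0, 0], "turn": [0, 0, -1], "fingers": 0},
    {"dp": [0, 0, 0], "turn": [0, 0, -1], "fingers": 0},
    {"dp": [0, 0, 0], "turn": [0, 0, -1], "fingers": 0},
    {"dp": [0, 0, 0], "turn": [0, 0, -1], "fingers": 0},
    {"dp": [0, 0, 0], "turn": [0, 0, -1], "fingers": 0}
  ]
}}

```text
clock: 12.37
eef_pos: [545.8, 53.1, 333.9]
tcp_rot: [3.141, 0.0, 1.795]
contact_force: [-0.1, -0.1, 0.2]
opening: 1.001
grasp_force: 0.0
```

Emit:
{"name": "play_rows", "arguments": {
  "rows": [
    {"dp": [0.62, 0.54, 0], "turn": [0, 0, 0], "fingers": 0},
    {"dp": [0.62, 0.54, 0], "turn": [0, 0, 0], "fingers": 0},
    {"dp": [0.62, 0.54, 0], "turn": [0, 0, 0], "fingers": 0},
    {"dp": [0.62, 0.54, 0], "turn": [0, 0, 0], "fingers": 0},
    {"dp": [0.62, 0.54, 0], "turn": [0, 0, 0], "fingers": 0}
  ]
}}

```text
clock: 12.78
eef_pos: [624.8, 199.2, 333.8]
tcp_rot: [3.141, -0.0, 1.79]
contact_force: [0.9, -0.2, 0.8]
opening: 0.995
grasp_force: 0.0
```

Emit:
{"name": "play_rows", "arguments": {
  "rows": [
    {"dp": [0, 0, 0], "turn": [0, 0, 0], "fingers": 0},
    {"dp": [0, 0, 0], "turn": [0, 0, 0], "fingers": 0},
    {"dp": [0, 0, 0], "turn": [0, 0, 0], "fingers": 0}
  ]
}}

```text
clock: 13.03
eef_pos: [623.5, 197.3, 333.3]
tcp_rot: [-3.141, 0.0, 1.79]
contact_force: [-0.0, 0.6, -0.1]
opening: 1.002
grasp_force: 0.0
```

```bash
python3 - <<'E'
from rig import r
from h import *
f=r.grab_frame("wrist"); cv2.imwrite("pics/w6.png",f["pixels"][:,:,::-1]); np.savez("w6.npz",**f)
s=r.sense(); print(s["eef_pos"],s["tcp_rot"],s["qpos"])
for k in (-92,0,92): print(proj(f,(626.7-.217*k,198.2+.976*k,242)))
E
```

```text
[623.28500961 196.82970271 333.50950139] [-3.14100329e+00  3.77580520e-04  1.78979455e+00] [ 3.03759243e-01  3.24690325e-01  1.44752539e+00 -3.33021252e-04
  1.36999616e+00  8.48276548e-02]
[284.51442765 310.18589451]
[284.90660082 214.33205952]
[285.4066655   92.10769271]
```

View pics/w6.png

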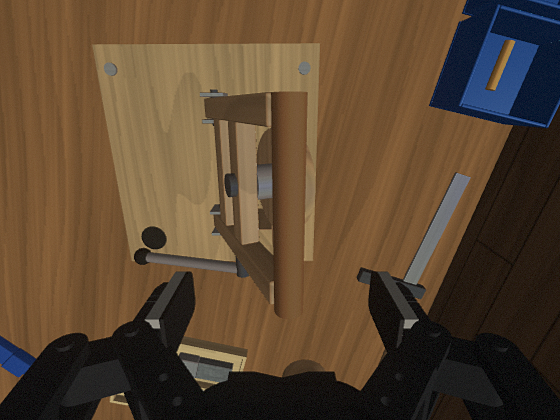

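The rail runs vertically at column ~289 from (290,92) to (288,316), between the open pads. It is about 5 mm right of centre.

Emit:
{"name": "play_rows", "arguments": {
  "rows": [
    {"dp": [0, 0.12, 0.6], "turn": [0, 0, 0], "fingers": 0},
    {"dp": [0, 0, 0.7], "turn": [0, 0, 0], "fingers": 0},
    {"dp": [0, 0, 0.7], "turn": [0, 0, 0], "fingers": 0},
    {"dp": [0, 0, 0.5], "turn": [0, 0, 0], "fingers": 0},
    {"dp": [0, 0, 0.29], "turn": [0, 0, 0], "fingers": 0}
  ]
}}

```text
clock: 13.5
eef_pos: [626.7, 196.8, 219.8]
tcp_rot: [-3.139, 0.0, 1.789]
contact_force: [-1.2, 0.4, -0.1]
opening: 1.002
grasp_force: 0.0
```

Emit:
{"name": "play_rows", "arguments": {
  "rows": [
    {"dp": [0, 0, 0], "turn": [0, 0, 0], "fingers": 0.3},
    {"dp": [0, 0, 0], "turn": [0, 0, 0], "fingers": 0.9},
    {"dp": [0, 0, 0], "turn": [0, 0, 0], "fingers": 0.9},
    {"dp": [0, 0, 0], "turn": [0, 0, 0], "fingers": 0.9},
    {"dp": [0, 0, 0], "turn": [0, 0, 0], "fingers": 0.9}
  ],
  "force": 30
}}

```text
clock: 13.92
eef_pos: [628.8, 198.6, 223.7]
tcp_rot: [3.139, -0.0, 1.79]
contact_force: [5.6, 1.2, 9.2]
opening: 0.299
grasp_force: 8.4
```

Emit:
{"name": "play_rows", "arguments": {
  "rows": [
    {"dp": [0, 0, 0], "turn": [0, 0, 0], "fingers": 0.9},
    {"dp": [0, 0, 0], "turn": [0, 0, 0], "fingers": 0.9},
    {"dp": [0, 0, 0], "turn": [0, 0, 0], "fingers": 0.9}
  ]
}}

```text
clock: 14.17
eef_pos: [629.0, 198.6, 223.7]
tcp_rot: [3.139, 0.0, 1.79]
contact_force: [-0.4, -0.7, 6.6]
opening: 0.293
grasp_force: 29.7
```

Emit:
{"name": "play_rows", "arguments": {
  "rows": [
    {"dp": [0, -0.22, -0.1], "turn": [0, 0, 0], "fingers": 0.9},
    {"dp": [0, -0.23, -0.09], "turn": [0, 0, 0], "fingers": 0.9},
    {"dp": [0, -0.23, -0.08], "turn": [0, 0, 0], "fingers": 0.9},
    {"dp": [0, -0.24, -0.07], "turn": [0, 0, 0], "fingers": 0.9},
    {"dp": [0, -0.24, -0.06], "turn": [0, 0, 0], "fingers": 0.9}
  ]
}}

```text
clock: 14.58
eef_pos: [586.3, 188.9, 241.3]
tcp_rot: [3.132, 0.0, 1.79]
contact_force: [8.4, -0.9, 13.7]
opening: 0.296
grasp_force: 30.3
```

Emit:
{"name": "play_rows", "arguments": {
  "rows": [
    {"dp": [0, -0.24, -0.05], "turn": [0, 0, 0], "fingers": 0.9},
    {"dp": [0, -0.24, -0.03], "turn": [0, 0, 0], "fingers": 0.9},
    {"dp": [0, -0.24, -0.03], "turn": [0, 0, 0], "fingers": 0.9},
    {"dp": [0, -0.2, -0.01], "turn": [0, 0, 0], "fingers": 0.9},
    {"dp": [0, -0.15, -0.01], "turn": [0, 0, 0], "fingers": 0.9}
  ]
}}

```text
clock: 15.0
eef_pos: [542.5, 179.1, 245.1]
tcp_rot: [3.136, 0.0, 1.79]
contact_force: [5.0, -2.0, -5.8]
opening: 0.297
grasp_force: 31.6
```

Emit:
{"name": "play_rows", "arguments": {
  "rows": [
    {"dp": [0, -0.1, 0], "turn": [0, 0, 0], "fingers": 0.9},
    {"dp": [0, -0.05, 0], "turn": [0, 0, 0], "fingers": 0.9},
    {"dp": [0, 0, 0], "turn": [0, 0, 0], "fingers": 0.9},
    {"dp": [0, 0, 0], "turn": [0, 0, 0], "fingers": 0.9},
    {"dp": [0, 0, 0], "turn": [0, 0, 0], "fingers": 0.9}
  ]
}}

```text
clock: 15.42
eef_pos: [536.4, 177.7, 244.7]
tcp_rot: [3.138, 0.001, 1.79]
contact_force: [2.8, -3.8, 10.0]
opening: 0.29
grasp_force: 34.1
```

```bash
python3 - <<'E'
from rig import r
from h import *
f=r.grab_frame("scene"); a=cv2.resize(f["pixels"][90:250,270:430],(400,400)); b=cv2.resize(f["pixels"],(400,300)); b=np.vstack([b,np.zeros((100,400,3),np.uint8)])
cv2.imwrite("pics/s7.png",np.hstack([a,b])[:,:,::-1])
s=r.sense(); print(s)
E
```

```text
{'clock': 15.4667, 'qpos': array([ 3.17753908e-01,  2.45593938e-01,  1.75150379e+00, -9.65639272e-04,
        1.14134599e+00,  9.87908494e-02]), 'qvel': array([ 0.00122996,  0.00063154, -0.00025592, -0.00077742, -0.00035236,
        0.00088503]), 'joint_efforts': array([  1.97796464, -46.95641756, -28.69453847,   1.14870407,
         0.88959597,   0.10690983]), 'eef_pos': array([536.41101492, 177.68709505, 244.69453287]), 'tcp_rot': array([3.13837253e+00, 5.64366540e-04, 1.79015916e+00]), 'contact_force': array([ 3.353151  , -3.25525022, 10.06855102]), 'wrist_torque': array([-0.32575491, -0.72993679,  0.09298594]), 'grasp_force': 34.07735466957092, 'opening': 0.29732690223731073}
```

View pics/s7.png

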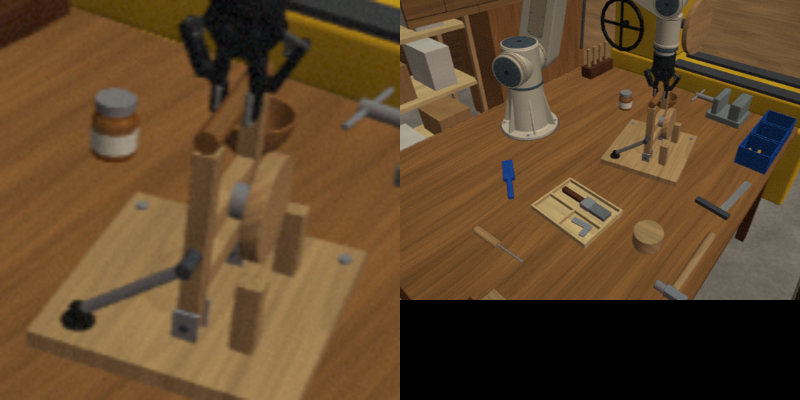

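The frame stands upright in the grip (rail end (207,138)) and the leg foot is on its pad (78,316). The brush is in the tray; bracket and blank have not moved.

```bash
python3 -c "
from rig import r
print(r.sign_off())"
```

```text
the job is handed in; nothing more can be done
None
```

The job is handed in: the brush lies lengthwise in the long compartment, the leg is fully down, and the frame is held upright by its rail (grip about 34 N). The last camera view shows all three in place and the bracket and blank where they were, but the sign-off returned no verdict.

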